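# Close the test-block case

## Task

Two instrument cases stand open on the bench. Close the one that holds the two round steel test blocks: lower its lid gently, without slamming it, until it lies shut on the base all along. Leave the other case (the one with the four straight bars) open as it is, and do not disturb the small black reading microscope standing on the bench.

Things in the scene. Friction and masses are not known exactly. Their poses are not given: they have to be found in the camera images.
- round_case: base of the case to close, fixed: black box, aluminium edges, 110 (own x) x 150 (own y) x 55 mm high; in its foam two round steel blocks, 52 mm across, below the rim. Origin: centre of underside, z up. Hinge line along own y at x = +55, z = 55.5 mm; carrying handle on the -x side, 20 mm out. Heading of own +x: anywhere from 37 degrees right of ahead to 102 left.
- round_case_lid (a joint): its lid's angle, rad: 0 shut, 1.57 upright; starts at 1.1 to 1.75. Flat slab, 110 mm hinge to free edge, 150 mm wide, 18 mm thick, 0.2 kg; hinged at its inner face. Shut, its top is 73.5 mm up; upright, its outer face is 18 mm beyond the hinge line. Stiff hinge (0.17 N m), no catch: stays at any angle and must be pushed all the way, 2 to 4 N near the free edge.
- bar_case_lid_edge (a point): middle of the free edge, on the outer face, of the other case's open lid. That case has the same size, build and stiff hinge and range of headings, but holds four straight steel bars 60 mm long. Axes: y along the hinge, x from free edge to hinge (110 mm), z out of the outer face. It must stay as it is.
- microscope: reading microscope: black upright tube, steel foot 52 mm across, aluminium eyepiece, 123 mm high, loose, standing between the far ends of the two cases. Origin: centre of its foot, z up. It must stay where it is.
Not all that is in view belongs to the job. What is shaped like the round_case but green or pink is not meant.

How it is judged:
By the outcome, as a careful person would: the job done as asked, in the order asked, and still so for the second after the job is handed in, with the robot touching nothing.
It also fails if it takes over 38 s, if anything falls off the work surface, if the arm or the gripper's body presses on something with over 40 N, if the wrist force passes 120 N, or if a joint passes its speed limit or range.

## Robot

A 6-joint arm with a two-finger parallel gripper is mounted at the origin on the work surface. World frame = base frame: x ahead of the robot, y to its left, z up, the work surface at z = 0. Lengths are in m, angles in rad, forces in N, time in s.
With the tool pointing down it reaches from about 0.325 to 0.925 m from the base axis. Payload 3.1 kg.
Tool frame: the origin (TCP) lies midway between the tips of the shut fingers; the grasp point (between the pads) lies 19 mm behind it; z points along the fingers, y is the line along which they close (so a half turn about z gives the same grasp; the last joint's range is limited). The gripper opens to 85 mm and grips with 20 to 120 N. Pads are 22 mm wide; open, the fingers measure 114 mm over their backs; the gripper's body (76 mm by 85 mm) begins 54 mm behind the grasp point. The pads swing forward as they close: fully open they stand 13 mm farther back than shut.
Start: joints at [1.223, 0.217, 1.613, -0, 1.311, -0.112], TCP at [0.146, 0.608, 0.231] pointing down, gripper open.
Joint ranges: [-2.75, 2.75], [-0.78, 2.1], [0.31, 2.55], [-1.13, 4.27], [0.13, 2.63], [-2.58, 2.58]. Speed limits (rad/s): [2.79, 2.79, 3.14, 3.14, 3.14, 3.14].

## Interface

Orientations are given as a unit quaternion [w, x, y, z].
In Python, from station import env gives the robot as it stands.
- The arm moves only by the tool drive_tool, never from a script. Its argument "deltas" is a list of rows, each a list of 3 entries, a list of its own where there are three numbers: the shift along the tool's x, y, z in m, then the turn about the tool's z in degrees, then the finger opening in m, from 0 to 0.0854. A call has exactly 8 rows; each row shifts and turns the commanded pose from where the row before left it, along the tool's axes as they then stand; what a row does not reach is not made up. A row lasts 1/10 s, in which the tool goes at most 50 mm and 8.59 degrees, less where a joint would pass 70% of its speed; a pose out of reach is approached as far as the arm can. A call with a gripper value outside its range is refused whole. The fingers move at their own pace and stop on an object; "newtons" is the grip in N (left out, the last holds). Time passes only in rows, so rows that do not move let the fingers close, or fill a call up. It gives the time, the measured TCP pose, the force, the opening and the grip force at its end, in the units of the state.
- env.get_obs(): the state, without advancing time (a new reading comes with each control period).
- env.grab_frame(name): name is "scene" or "top" or "wrist"; returns a dict with "pixels" (400x640x3 uint8, red, green, blue), "depth" (400x640 float32, m along the optical axis (not along the pixel's ray), 0 where there is no reading), "fx", "fy", "cx", "cy" (pixels), "xyz" and "attitude" of the camera in the world. Camera axes: x right, y down, z forward; pixel columns grow to the right and rows downward; lengths in m; the calibration is good to about 2 mm. A picture is of the moment at which its call begins.
- env.finish_job(): hands the job in; it is judged then, once.
The state is a dict: "time_s": time; "joint_pos": joint angles; "joint_vel": joint speeds; "tau": joint torques, N m; "tool_pos": TCP position; "tool_rot": TCP orientation; "force": force on the tool from outside, world axes, zero at the start; "wrist_torque": the same for the moment, N m; "grip_width": opening from 0.0 (shut) to 1.0 (fully open); "finger_force": force on a finger pad.
Only numpy, scipy, OpenCV 4.12 (cv2) and the standard library are available. Lean on these libraries where they do the work, as an engineer would, in place of code of your own. Each camera call takes 0.05 s, during which the arm holds its last target. There are 200 camera calls.

## Working session

There is one attempt and no reset: what is moved stays moved. The work goes in short steps, Python scripts to look and compute and a tool call to move; the robot and the scene stay as the last step left them, time stands still between calls to the robot, and variables do not carry over. Pictures are saved under pics/ and viewed, at most 10 in all, crops included, and the job is handed in when it is done.

Besides the shell and the picture viewer there is one more tool, called after "Call:" as a command line: name --argument value ..., lists and objects as JSON in quotes. drive_tool: Moves the arm, as the interface text tells. Its arguments: {"type":"object","properties":{"deltas":{"type":"array"},"newtons":{"type":"number"}},"required":["deltas"]}

```bash
mkdir -p pics; cat > h.py <<'E'
import numpy as np, cv2, pickle
from scipy.spatial.transform import Rotation as R
def rot(a):
    a=np.array(a,float)
    return a if a.shape==(3,3) else R.from_quat(a[[1,2,3,0]]).as_matrix()
def cloud(f):
    h,w=f['depth'].shape; u,v=np.meshgrid(np.arange(w),np.arange(h)); d=f['depth']
    p=np.stack([(u-f['cx'])/f['fx']*d,(v-f['cy'])/f['fy']*d,d],-1)
    P=p@rot(f['attitude']).T+np.array(f['xyz']); P[d==0]=np.nan
    return P
def save(f,n): cv2.imwrite(n,f['pixels'][:,:,::-1])
E
python3 - <<'E'
from station import env
from h import *
fs={}
for n in ('scene','top'):
    f=env.grab_frame(n); fs[n]=f; save(f,f'pics/{n}0.png'); print(n,f['xyz'],f['attitude'],f['fx'])
pickle.dump(fs,open('f0.pkl','wb'))
print(env.get_obs())
E
```

```text
scene [ 0.82394802 -0.36567567  0.59402831] [-0.37691084  0.87495503  0.2751421  -0.12918493] 383.30265540123065
top [0.37233705 0.07152948 0.88301889] [ 0.06238388 -0.6940428   0.71557609 -0.04861795] 373.6473563556434
{'time_s': 0.1, 'joint_pos': array([ 1.22280616e+00,  2.17693683e-01,  1.61479117e+00, -1.57181080e-05,
        1.31126218e+00, -1.12181436e-01]), 'joint_vel': array([ 0.00119737, -0.00085529, -0.00365386, -0.00077696,  0.00135219,
        0.00044775]), 'tau': array([-1.30997305e-03, -3.98078871e+01, -3.04969275e+01, -1.96067094e-04,
        4.35605500e-03, -2.04717787e-05]), 'tool_pos': array([0.14573973, 0.60702028, 0.23008041]), 'tool_rot': array([-2.38271185e-04,  1.17629300e-01,  9.93056991e-01, -1.05053294e-03]), 'force': array([ 1.17546101, -0.04435092,  1.02594313]), 'wrist_torque': array([ 0.01048383,  0.00294181, -0.00649696]), 'finger_force': 0.0, 'grip_width': 1.0009508406365872}
```

View pics/scene0.png

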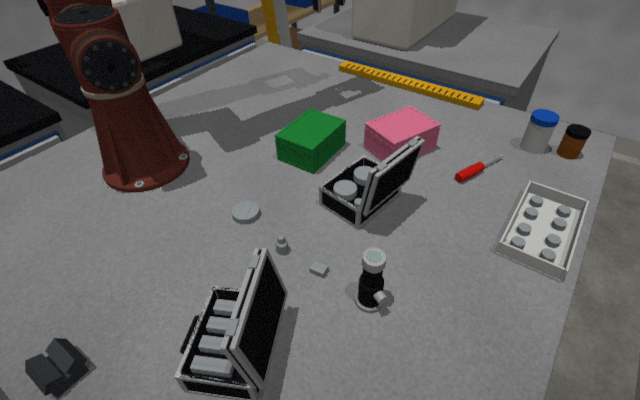

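View pics/top0.png

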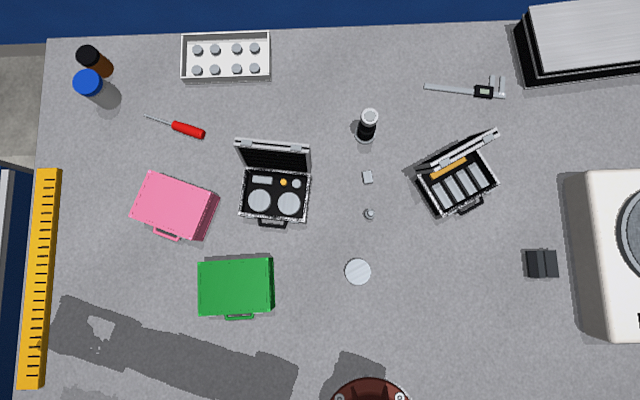

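The top view shows two open cases. One is at (275,190) and has two large round discs at (257,202) and (288,203). The other is at (460,180) and has four straight bars. The green (235,287) and pink (172,205) cases are shut decoys. The microscope stands at (367,125). The case to close is the one at (275,190), because of its two round blocks; I'll confirm that in a crop and measure it.

```bash
python3 - <<'E'
from h import *
fs=pickle.load(open('f0.pkl','rb')); f=fs['top']
a=cv2.resize(f['pixels'][120:240,220:330],None,fx=4,fy=4,interpolation=cv2.INTER_CUBIC)
g=fs['scene']; b=cv2.resize(g['pixels'][130:230,310:430],None,fx=3,fy=3,interpolation=cv2.INTER_CUBIC)
b=cv2.copyMakeBorder(b,0,480-300,0,0,cv2.BORDER_CONSTANT)
cv2.imwrite('pics/crop.png',np.hstack([a,b])[:,:,::-1])
allb=[]; alll=[]
for n,(r0,r1,c0,c1) in dict(top=(125,235,222,325),scene=(130,226,318,425)).items():
    P=cloud(fs[n])[r0:r1,c0:c1].reshape(-1,3); P=P[np.isfinite(P).all(1)]
    near=P[(P[:,2]>.045)]
    print(n,len(P),np.histogram(P[:,2],np.arange(0,.2,.01))[0])
    allb.append(P)
T,S=allb
# base top rim (z~55) from top view
rim=T[(T[:,2]>.049)&(T[:,2]<.060)]
rr=cv2.minAreaRect((rim[:,:2]*1000).astype(np.float32)); print('rim',rr,cv2.boxPoints(rr))
for nm,P in (('T',T),('S',S)):
    L=P[P[:,2]>.085]; L=L[np.linalg.norm(L[:,:2]-np.median(L[:,:2],0),axis=1)<.12]
    c=L.mean(0); u,s,v=np.linalg.svd(L-c); print(nm,len(L),'lid c',c,'normal',v[2],s/np.sqrt(len(L)),L.min(0),L.max(0))
# front wall of base, discs
for n,(u,v) in dict(disc1=(258,202),disc2=(288,203),mic=(370,115),micfoot=(362,138),lidL=(237,143),lidR=(310,145)).items():
    print(n,np.nanmedian(cloud(f)[v-1:v+2,u-1:u+2].reshape(-1,3),0))
B=cloud(f)[120:220,405:505].reshape(-1,3);H=B[B[:,2]>.085]; print('barlid',H.min(0),H.max(0))
E
```

```text
top 11290 [2011   22  861  780 1111  790   43  153   82  180   78  188   88  201
  122  253  723    0    0]
scene 10229 [3325  436  366  620 1039  821  364  713  138  140  152  146  160  160
  173  160  610    0    0]
rim ((517.8557739257812, 197.38031005859375), (153.7305145263672, 132.1859588623047), 82.26265716552734) [[442.016   130.1131 ]
 [572.99854 112.31662]
 [593.69556 264.64752]
 [462.713   282.444  ]]
T 1858 lid c [0.58115539 0.18635013 0.14126375] normal [-0.94184415  0.12601778  0.31152707] [0.04445418 0.02606629 0.00517547] [0.55874422 0.11047966 0.0852528 ] [0.61124681 0.2647485  0.16884445]
S 1772 lid c [0.59314973 0.1708327  0.13779561] normal [-0.98271212  0.16896942  0.07567183] [0.04838721 0.02604472 0.00524275] [0.56308098 0.10801768 0.08549954] [0.61401995 0.26314236 0.16957951]
disc1 [0.49416271 0.2357761  0.04716532]
disc2 [0.48953187 0.16725308 0.04814935]
mic [ 0.66257338 -0.01875905  0.12248857]
micfoot [ 0.6420223  -0.00808142  0.0299987 ]
lidL [0.59803613 0.25481976 0.16319153]
lidR [6.37402391e-01 1.14410947e-01 4.29934273e-04]
barlid [ 0.52621418 -0.26835492  0.08500114] [ 0.6236181  -0.11759478  0.17178761]
```

View pics/crop.png

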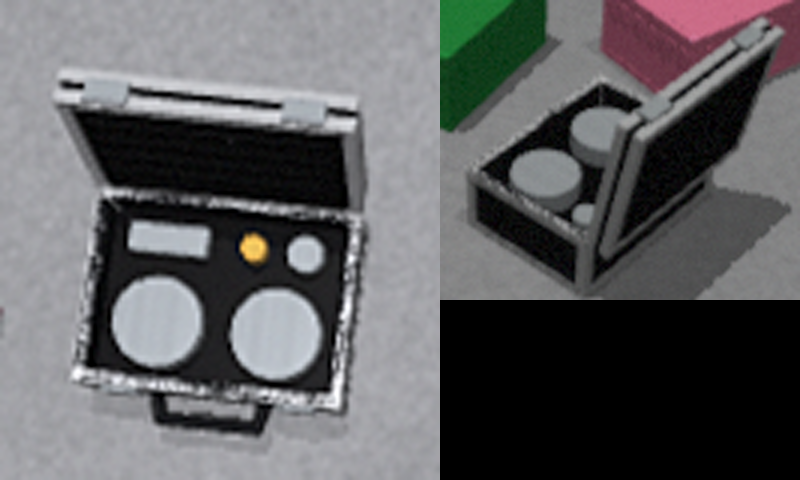

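The crop confirms it: this case holds two round blocks, and its lid stands about upright on the side away from the robot. I'll refine its pose and the lid angle.

```bash
python3 - <<'E'
from h import *
fs=pickle.load(open('f0.pkl','rb'))
T=cloud(fs['top'])[125:235,222:325].reshape(-1,3); S=cloud(fs['scene'])[130:226,318:425].reshape(-1,3)
T=T[np.isfinite(T).all(1)];S=S[np.isfinite(S).all(1)]
def inb(P): return P[(P[:,0]>.42)&(P[:,0]<.64)&(P[:,1]>.09)&(P[:,1]<.29)]
T=inb(T);S=inb(S)
for n,P in (('T',T),('S',S)):
    e=P[P[:,2]>.162]; r=cv2.minAreaRect((e[:,:2]*1000).astype(np.float32)); print(n,'top edge',len(e),r, 'zmax',np.percentile(e[:,2],[50,95]))
h=np.radians(-8); ex=np.array([np.cos(h),np.sin(h)]); ey=np.array([-ex[1],ex[0]])
for n,P in (('T',T),('S',S)):
    x=P[:,:2]@ex; y=P[:,:2]@ey; z=P[:,2]
    for a,b in ((.05,.06),(.02,.045),(.07,.08),(.09,.1),(.11,.12),(.13,.14),(.15,.16),(.163,.175)):
        m=(z>a)&(z<b)
        if m.sum()>5: print(n,a,m.sum(),'x',np.percentile(x[m],[1,10,50,90,99]).round(4),'y',np.percentile(y[m],[1,99]).round(4))
    # edge direction of lid: slope of x on y for lid slab z .09-.155
    m=(z>.075)&(z<.157)
    A=np.c_[y[m],z[m],np.ones(m.sum())]
    for _ in range(8):
        w=np.ones(len(A)) if _==0 else (abs(A@c-x[m])<.004)*1.
        c=np.linalg.lstsq(A*w[:,None],x[m]*w,rcond=None)[0]
    print(n,'lid face x = ',c,int(w.sum()),m.sum(),'tilt from vertical deg',np.degrees(np.arctan(c[1])),'yaw corr',-np.degrees(np.arctan(c[0])),'hinge-level mid', c[0]*0.27+c[1]*.0555+c[2])
E
```

```text
T top edge 555 ((591.3998413085938, 186.68771362304688), (151.69691467285156, 19.381093978881836), 82.1380844116211) zmax [0.16414267 0.167153  ]
S top edge 564 ((594.9235229492188, 185.54347229003906), (154.29928588867188, 20.45571517944336), 81.92720031738281) zmax [0.16458681 0.1679683 ]
T 0.05 790 x [0.422  0.4242 0.4744 0.5316 0.5335] y [0.1915 0.3431]
T 0.02 1925 x [0.4047 0.4321 0.4909 0.5225 0.5273] y [0.1926 0.3369]
T 0.07 153 x [0.5314 0.532  0.5337 0.5355 0.538 ] y [0.1911 0.3405]
T 0.09 180 x [0.5346 0.5352 0.5375 0.5392 0.5433] y [0.1919 0.3414]
T 0.11 188 x [0.538  0.5386 0.5409 0.5428 0.5564] y [0.191  0.3411]
T 0.13 201 x [0.5412 0.5419 0.5443 0.5457 0.5492] y [0.1918 0.3411]
T 0.15 253 x [0.5445 0.5462 0.5484 0.5506 0.5678] y [0.1915 0.3416]
T 0.163 411 x [0.5503 0.5513 0.5561 0.5649 0.5687] y [0.1934 0.3412]
T lid face x =  [-0.00053169  0.17464175  0.52083675] 1185 1213 tilt from vertical deg 9.906327800712068 yaw corr 0.030463409276191577 hinge-level mid 0.530385811552252
S 0.05 618 x [0.4248 0.4279 0.4563 0.5542 0.5553] y [0.1899 0.3413]
S 0.02 866 x [0.4288 0.4317 0.4769 0.5253 0.5372] y [0.19   0.3368]
S 0.07 139 x [0.5396 0.547  0.557  0.558  0.5586] y [0.1894 0.3417]
S 0.09 140 x [0.5437 0.55   0.5604 0.5615 0.5619] y [0.1895 0.3412]
S 0.11 146 x [0.5464 0.5532 0.5637 0.5646 0.5655] y [0.189  0.3405]
S 0.13 160 x [0.5497 0.5573 0.5671 0.5682 0.5688] y [0.189  0.3385]
S 0.15 160 x [0.5524 0.5593 0.5704 0.5717 0.5723] y [0.1892 0.3411]
S 0.163 496 x [0.5539 0.5559 0.5623 0.5707 0.5727] y [0.1911 0.3412]
S lid face x =  [0.00357573 0.16812186 0.5436148 ] 1039 1248 tilt from vertical deg 9.543426017027107 yaw corr -0.2048730949939456 hinge-level mid 0.5539110121751842
```

Call:
drive_tool --deltas '[[[0, 0, 0], -5.5, 0], [[-0.02, -0.013, 0], 0, 0], [[-0.036, -0.023, 0], 0, 0], [[-0.036, -0.023, 0], 0, 0], [[-0.036, -0.023, 0], 0, 0], [[-0.036, -0.023, 0], 0, 0], [[-0.036, -0.023, 0], 0, 0], [[-0.036, -0.023, 0], 0, 0]]' --newtons 40

```text
time_s: 0.9
tool_pos: [0.3594, 0.4238, 0.2308]
tool_rot: [-0.0, 0.07, 0.998, -0.0]
force: [-0.3, -0.2, -1.0]
grip_width: 0.0
finger_force: 0.0
```

Call:
drive_tool --deltas '[[[-0.036, -0.023, 0], 0, 0], [[-0.036, -0.023, 0], 0, 0], [[-0.036, -0.023, 0], 0, 0], [[-0.036, -0.023, 0], 0, 0], [[-0.036, -0.023, 0], 0, 0], [[-0.036, -0.023, 0], 0, 0], [[-0.036, -0.023, 0], 0, 0], [[-0.036, -0.023, 0], 0, 0]]'

```text
time_s: 1.7
tool_pos: [0.619, 0.2016, 0.2306]
tool_rot: [-0.001, 0.07, 0.998, -0.0]
force: [0.5, 0.0, -0.6]
grip_width: -0.002
finger_force: 0.0
```

Call:
drive_tool --deltas '[[[-0.016, -0.01, 0], 0, 0], [[-0.015, -0.01, 0], 0, 0], [[0, 0, 0.02], 0, 0], [[0, 0, 0.03], 0, 0], [[0, 0, 0.03], 0, 0], [[0, 0, 0.015], 0, 0], [[0, 0, 0], 0, 0], [[0, 0, 0], 0, 0]]'

```text
time_s: 2.5
tool_pos: [0.6463, 0.1794, 0.1369]
tool_rot: [0.0, 0.07, 0.998, 0.0]
force: [-0.6, 0.2, 0.4]
grip_width: -0.003
finger_force: 0.0
```

```bash
python3 - <<'E'
from station import env
from h import *
f=env.grab_frame('scene'); cv2.imwrite('pics/s1.png',cv2.resize(f['pixels'][60:240,280:480],None,fx=3,fy=3)[:,:,::-1])
o=env.get_obs(); print(o['tool_pos'],o['force'],o['time_s'],o['joint_pos'])
E
```

```text
[0.64716746 0.17945338 0.13811615] [0.3237173  0.27074905 0.35455006] 2.55 [ 1.66021233e-01  3.97060388e-01  1.56801570e+00  1.25602412e-04
  1.17374855e+00 -1.26553647e+00]
```

View pics/s1.png

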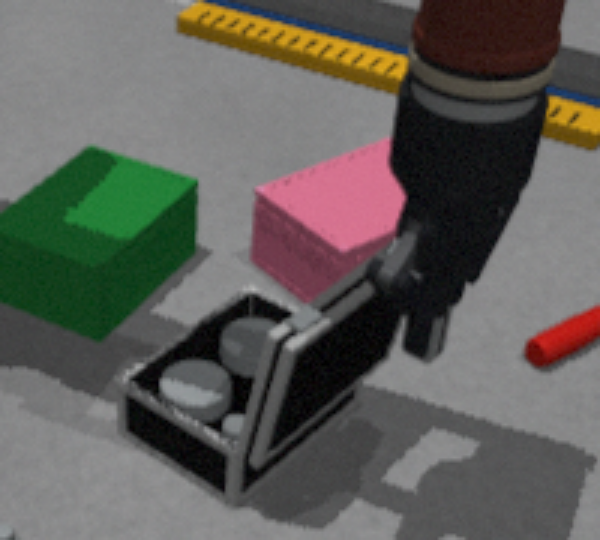

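The finger is behind the lid, with its tip at crop pixel (425,350), level with mid-width and clear of everything. Next I push gently toward the base.

Call:
drive_tool --deltas '[[[0.01, 0, -0.005], 0, 0], [[0.01, 0, -0.005], 0, 0], [[0.008, 0, 0], 0, 0], [[0.004, 0, 0], 0, 0], [[0.004, 0, 0], 0, 0], [[0.004, 0, 0], 0, 0], [[0.004, 0, 0], 0, 0], [[0.004, 0, 0], 0, 0]]'

```text
time_s: 3.35
tool_pos: [0.5988, 0.1855, 0.1466]
tool_rot: [0.0, 0.07, 0.998, 0.0]
force: [1.8, 0.4, 2.4]
grip_width: -0.002
finger_force: 1.1
```

Call:
drive_tool --deltas '[[[0.004, 0, 0], 0, 0], [[0.004, 0, 0], 0, 0], [[0.004, 0, 0], 0, 0], [[0.004, 0, 0], 0, 0], [[0.004, 0, 0], 0, 0], [[0.004, 0, 0], 0, 0], [[0.004, 0, 0], 0, 0], [[0.004, 0, 0], 0, 0]]'

```text
time_s: 4.15
tool_pos: [0.566, 0.19, 0.1457]
tool_rot: [-0.001, 0.07, 0.998, -0.0]
force: [2.8, 0.3, -0.5]
grip_width: -0.002
finger_force: 0.8
```

Call:
drive_tool --deltas '[[[0.005, 0, 0.001], 0, 0], [[0.005, 0, 0.001], 0, 0], [[0.005, 0, 0.001], 0, 0], [[0.005, 0, 0.001], 0, 0], [[0.005, 0, 0.002], 0, 0], [[0.005, 0, 0.002], 0, 0], [[0.005, 0, 0.003], 0, 0], [[0.005, 0, 0.003], 0, 0]]'

```text
time_s: 4.95
tool_pos: [0.5267, 0.1956, 0.1323]
tool_rot: [-0.0, 0.07, 0.998, -0.0]
force: [0.1, -1.2, 0.7]
grip_width: 0.003
finger_force: 0.8
```

Call:
drive_tool --deltas '[[[0.003, 0, 0.002], 0, 0], [[0.003, 0, 0.002], 0, 0], [[0.003, 0, 0.003], 0, 0], [[0.002, 0, 0.002], 0, 0], [[0.002, 0, 0.002], 0, 0], [[0.002, 0, 0.002], 0, 0], [[0.002, 0, 0.002], 0, 0], [[0.002, 0, 0.002], 0, 0]]'

```text
time_s: 5.75
tool_pos: [0.5084, 0.1983, 0.1151]
tool_rot: [0.0, 0.07, 0.998, 0.0]
force: [0.6, 0.7, 0.7]
grip_width: -0.001
finger_force: 0.6
```

Call:
drive_tool --deltas '[[[0.002, 0, 0.0025], 0, 0], [[0.002, 0, 0.0025], 0, 0], [[0.002, 0, 0.0025], 0, 0], [[0.002, 0, 0.0025], 0, 0], [[0.001, 0, 0.0025], 0, 0], [[0.001, 0, 0.0025], 0, 0], [[0.001, 0, 0.0025], 0, 0], [[0.001, 0, 0.0025], 0, 0]]'

```text
time_s: 6.55
tool_pos: [0.4962, 0.1998, 0.0949]
tool_rot: [-0.0, 0.07, 0.998, -0.0]
force: [-0.8, 0.6, 1.4]
grip_width: 0.003
finger_force: 0.6
```

Call:
drive_tool --deltas '[[[0.001, 0, 0.002], 0, 0], [[0.001, 0, 0.002], 0, 0], [[0.001, 0, 0.002], 0, 0], [[0.001, 0, 0.002], 0, 0], [[0.001, 0, 0.002], 0, 0], [[0.001, 0, 0.002], 0, 0], [[0, 0, 0.002], 0, 0], [[0, 0, 0.001], 0, 0]]'

```text
time_s: 7.35
tool_pos: [0.4901, 0.2008, 0.0799]
tool_rot: [-0.001, 0.07, 0.998, 0.0]
force: [0.3, -1.0, 1.2]
grip_width: -0.004
finger_force: 0.5
```

Call:
drive_tool --deltas '[[[0, 0, 0.001], 0, 0], [[0, 0, 0.001], 0, 0], [[0, 0, 0.001], 0, 0], [[0, 0, 0.001], 0, 0], [[0, 0, 0.001], 0, 0], [[0, 0, 0.001], 0, 0], [[0, 0, 0.001], 0, 0], [[0, 0, 0], 0, 0]]'

```text
time_s: 8.15
tool_pos: [0.4907, 0.2007, 0.0736]
tool_rot: [-0.0, 0.07, 0.998, -0.0]
force: [-1.0, 0.7, 3.1]
grip_width: 0.0
finger_force: 1.5
```

Call:
drive_tool --deltas '[[[0, 0, 0.0005], 0, 0], [[0, 0, 0.0005], 0, 0], [[0, 0, 0.0005], 0, 0], [[0, 0, 0.0005], 0, 0], [[0, 0, 0], 0, 0], [[0, 0, 0], 0, 0], [[0, 0, 0], 0, 0], [[0, 0, 0], 0, 0]]'

```text
time_s: 8.95
tool_pos: [0.4907, 0.2008, 0.0734]
tool_rot: [-0.0, 0.07, 0.998, -0.0]
force: [-6.0, -1.5, 14.6]
grip_width: 0.001
finger_force: 6.9
```

The force rose to 15 N with no further travel, so the lid is resting on the base. I'll back off upwards and check.

Call:
drive_tool --deltas '[[[0, 0, -0.002], 0, 0], [[0, 0, -0.005], 0, 0], [[0, 0, -0.02], 0, 0], [[0, 0, -0.03], 0, 0], [[0, 0, -0.03], 0, 0], [[0, 0.03, -0.03], 0, 0], [[0, 0.04, 0], 0, 0], [[0, 0.04, 0], 0, 0]]'

```text
time_s: 9.75
tool_pos: [0.5075, 0.311, 0.1904]
tool_rot: [0.002, 0.071, 0.998, 0.001]
force: [0.0, 0.2, -1.0]
grip_width: -0.001
finger_force: 0.0
```

Call:
drive_tool --deltas '[[[0, 0.04, 0], 0, 0], [[0, 0.04, 0], 0, 0], [[0, 0.04, 0], 0, 0], [[0, 0.04, 0], 0, 0], [[0, 0.03, 0], 0, 0], [[0, 0, 0], 0, 0], [[0, 0, 0], 0, 0], [[0, 0, 0], 0, 0]]'

```text
time_s: 10.55
tool_pos: [0.5324, 0.4967, 0.1877]
tool_rot: [-0.0, 0.07, 0.998, -0.001]
force: [-0.9, -0.5, -0.3]
grip_width: 0.001
finger_force: 0.0
```

```bash
python3 - <<'E'
from station import env
from h import *
f0=pickle.load(open('f0.pkl','rb'))
h=np.radians(-8); ex=np.array([np.cos(h),np.sin(h)]); ey=np.array([-ex[1],ex[0]])
for n in ('top','scene'):
    f=env.grab_frame(n); save(f,f'pics/{n}2.png'); P=cloud(f).reshape(-1,3); X=P[:,:2]@ex-.478; Y=P[:,:2]@ey-.266
    m=(abs(X)<.05)&(abs(Y)<.065)&(P[:,2]>.03)&(P[:,2]<.2)
    A=np.c_[X[m],Y[m],np.ones(m.sum())]; print(n,m.sum(),'top plane z=',np.linalg.lstsq(A,P[m,2],rcond=None)[0])
    d=np.abs(f['pixels'].astype(int)-f0[n]['pixels']).max(2)
    for k,(r0,r1,c0,c1) in dict(top=dict(mic=(105,145,352,382),bar=(120,220,405,505)),scene=dict(mic=(245,312,352,390),bar=(248,395,178,288)))[n].items(): print(k,'changed px',(d[r0:r1,c0:c1]>60).sum())
print(env.get_obs()['time_s'])
E
```

```text
top 2620 top plane z= [-1.13248004e-03 -5.36747450e-05  7.29782636e-02]
mic changed px 0
bar changed px 0
scene 1796 top plane z= [-0.00070653 -0.00015074  0.07433717]
mic changed px 0
bar changed px 0
10.65
```

View pics/scene2.png

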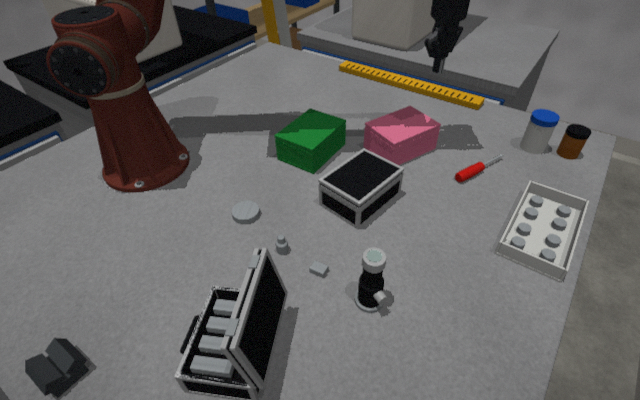

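The round-block case at (362,187) is shut, its top flat at about 73.5 mm with no tilt. The bar case (235,330) is still open, the microscope (371,280) hasn't moved, and the arm is clear.

```bash
python3 -c "
from station import env
print(env.finish_job())"
```

```text
the job is handed in; nothing more can be done
None
```

The case with the two round steel test blocks is closed, its lid lowered gently and lying flat on the base; the bar case and the microscope were left as they were, and the job is handed in.

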